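Seat a strip against the sprung plunger of a drilling jig and hold it on the stop

ROBOT

A 7-joint arm with a two-finger parallel gripper is mounted at the origin on a cart in front of the work surface, level with it; the furniture and walls round the work are solid. World frame = base frame: x ahead of the robot, y to its left, z up, the work surface at z = 0. Lengths are in mm, angles in rad, forces in N, time in s.
With the tool pointing down it reaches from about 375 to 925 mm from the base axis. Payload 3.1 kg.
Tool frame: the origin (TCP) lies at the very end of the fingers, on their centre line; the grasp point (between the pads) lies 19 mm behind it; z points along the fingers, y is the direction in which the jaws open and shut (so a half turn about z gives the same grasp; the last joint's range is limited). The gripper opens to 85 mm and grips with 20 to 120 N. Pads are 22 mm wide; open, the fingers measure 114 mm over their backs; the gripper's body (76 mm by 85 mm) begins 54 mm behind the grasp point. The pads swing forward as they close: fully open they stand 13 mm farther back than shut.
Start: joints at [-1.291, 0.383, 0.044, 1.598, -0.018, 1.161, -0.05], TCP at [239.748, 604.172, 231.269] pointing down, gripper open.
Joint ranges: [-2.61, 2.61], [-0.41, 2.15], [-1.48, 1.57], [0, 2.5], [-1.57, 4.71], [0.05, 1.97], [-2.85, 2.85]. Speed limits (rad/s): [2.79, 2.79, 3.14, 3.14, 3.14, 3.14, 3.14].

INTERFACE

Orientations are given as a unit quaternion [w, x, y, z].
In Python, from rig import observe, get_image, job_done gives the robot as it stands. The module is installed in compiled form; this text tells all that it offers.
- The arm moves only by the tool carry_out, never from a script. Its argument "commands" is one flat list of numbers, 5 for each row, row after row: the closure, from 0 (fully open) to 1 (shut), then the shift along the tool's x, y, z in m, then the turn about the tool's z in degrees. In form: [hand, x, y, z, twist, hand, x, y, z, twist, ...]. A call has exactly 8 rows; each row is the pose to reach, as a shift and turn from the pose commanded when the call began, along the tool's axes at that moment; what a row does not reach only later rows make up. A row lasts 1/12 s, in which the tool goes at most 41.7 mm and 7.16 degrees, less where a joint would pass 70% of its speed; a pose out of reach is approached as far as the arm can. A call with a gripper value outside its range is refused whole. The fingers move at their own pace and stop on an object; "squeeze" is the grip in N (left out, the last holds). Time passes only in rows, so rows that repeat a pose let the fingers close, or fill a call up. It gives the time, the measured TCP pose, the force and the opening at its end, in the units of the state.
- observe(): the state, without advancing time (a new reading comes with each control period).
- get_image(name): name is "side" or "top" or "wrist"; returns a dict with "image" (384x512x3 uint8, blue, green, red), "z_map" (384x512 float32, mm along the optical axis (not along the pixel's ray), 0 where there is no reading), "fx", "fy", "cx", "cy" (pixels), "world_from_camera" (4x4, takes a point from camera to world coordinates). Camera axes: x right, y down, z forward; pixel columns grow to the right and rows downward; lengths in mm; the calibration is good to about 2 mm. A picture is of the moment at which its call begins.
- job_done(): hands the job in, once; it reports no verdict.
The state is a dict: "t": time; "joints": joint angles; "dq": joint speeds; "joint_torque": joint torques, N m; "tool_pos": TCP position; "ee_rot": TCP orientation; "force": force on the tool from outside, world axes, zero at the start; "ft_torque": the same for the moment, N m; "finger_gap": finger opening in mm.
Only numpy, scipy, OpenCV 4.12 (cv2) and the standard library are available. Lean on these libraries where they do the work, as an engineer would, in place of code of your own. Each camera call takes 0.05 s, during which the arm holds its last target.

TASK

Slide the long narrow wooden strip lengthwise into the slot of the drilling jig, under its bridge, and push it in against the sprung plunger until its end sits squarely on the fixed stop. Push firmly but do not ram it, and finish while still holding it pressed on the stop with the gripper: if it is let go, the spring pushes it back out. Leave the short offcut, the tape measure and the roll of tape where they are.

Things in the scene. Friction and masses are not known exactly. Their poses are not given: they have to be found in the camera images.
- strip: The long narrow strip of weathered timber, loose on the bench, 45 mm wide (its x), 210 mm long (its y), 20 mm thick (its z), about 0.1 kg. Origin at the centre of its underside. Either end may go into the slot first. Grip it from above across its 45 mm width.
- jig: Drilling jig fixed to the bench: 12 mm plywood bed (jig x -80 to +145, y -50 to +50 mm), aluminium side fences 25 mm high on it, a bridge across them. Origin: at bench height under the middle of the slot's mouth; x points into the slot (the way to push), y left across it, z up. Slot 48 mm wide (y +-24), from x = 0 to the stop face at x = 80 mm. Strip home: its origin at jig x = -25 mm.
- jig_stop: The fixed stop: a dark steel block 76 mm wide, 32 mm high at the far end of the slot, with the plunger's bore through its middle. Same origin and axes as the jig; its face towards the slot is at x = 80 mm. A push of 5 to 30 N on it, beyond the spring, seats the strip.
- slot_mouth (a point): Middle of the slot's mouth on top of the bed (jig x = 0, 12 mm above the bench). Lead-ins flare the mouth to 68 mm wide at jig x = -22 mm. The bridge covers jig x = 7 to 53 mm; its underside is 25 mm above the bed, the top of its drill bush 52 mm above the bench.
- stop_face (a point): Middle of the stop's face at plunger height (jig x = 80 mm, 22 mm above the bench). Between bridge and stop the slot is open above, so the strip's end can be seen here. With the strip home, 130 mm of it sticks out of the mouth.
- plunger_tip (a point): Middle of the sprung plunger's tip, a 12 mm steel pin that stands 18 mm out of the stop's face at rest (jig x = 62 mm) and moves back with the pin.
- plunger (a joint): How far the plunger is pressed in, m: 0 at rest, 0.018 when the strip's end meets the stop. The spring pushes back with about 3.6 N at first touch and 9 N at the stop; it has no latch. A black knob on its tail moves out behind the stop by the same distance.
- short_offcut: Bystander: a short wide piece of wood, 60 x 100 x 19 mm, loose; it does not fit the slot. Origin at the centre of its underside.
- tape_measure: Bystander: a tape measure, 37 x 88 x 62 mm, loose. Origin at the centre of its underside.
- tape_roll: Bystander: a flat roll of masking tape, 104 mm across, 25 mm high, loose. Origin at the centre of its underside.

How it is judged (in metres and radians):
On the way, in this order (a step that is already met when the one before it is completed fails the run):
1. the strip's end is in the slot, in line with it, the plunger not yet pressed (y of strip in the frame of jig between -0.005 and 0.005 m and angle between the y axis of strip and the x axis of jig, either way round below 0.06 rad and x of strip in the frame of jig above -0.095 m and value of joint plunger below 0.003 m), for 0.1 s.
2. the strip is pressed home on the stop with the plunger pushed back (y of strip in the frame of jig between -0.005 and 0.005 m and angle between the y axis of strip and the x axis of jig, either way round below 0.06 rad and x of strip in the frame of jig above -0.0275 m and value of joint plunger above 0.016 m and contact force between strip and jig_stop above 1 N and contact force between the fingers and strip above 1 N), for 0.3 s.
At the end, for the whole second after the job is handed in: The strip lies in the slot (within 5 mm of its middle line, within 0.06 rad of its direction), its end within 2.5 mm of the stop face and pressing on the stop with 1 to 60 N, the plunger pressed in at least 16 mm, the strip still, and the fingers still bearing on it with more than 1 N (all of step 2 and contact force between strip and jig_stop below 60 N and linear speed of strip below 0.01 m/s); the arm keeps its last pose, push and grip.
It fails at once if the strip is rammed on the stop (over 60 N) (contact force between strip and jig_stop above 60 N).
It fails at once if the short offcut is moved more than 20 mm (distance of short_offcut from where it was at the start of the episode above 0.02 m).
It fails at once if the tape measure is moved more than 20 mm (distance of tape_measure from where it was at the start of the episode above 0.02 m).
It fails at once if the roll of tape is moved more than 20 mm (distance of tape_roll from where it was at the start of the episode above 0.02 m).
It also fails if it takes over 56 s, if anything falls off the work surface, if the arm or the gripper's body presses on something with over 40 N, if the wrist force passes 120 N, or if a joint passes its speed limit or range.

## Working session

There is one attempt and no reset: what is moved stays moved. The work goes in short steps, Python scripts to look and compute and a tool call to move; the robot and the scene stay as the last step left them, time stands still between calls to the robot, and variables do not carry over. Pictures are saved under pics/ and viewed, and the job is handed in when it is done.

Besides the shell and the picture viewer there is one more tool, called in YAML: its name, and indented under it one key for each argument. carry_out: Moves the arm, as the interface text tells. Its arguments: {"type":"object","properties":{"commands":{"type":"array"},"squeeze":{"type":"number"}},"required":["commands"]}

```bash
mkdir -p pics
python3 - <<'E'
from rig import *
import cv2,pickle
print(observe())
for n in ["top","side"]:
    d=get_image(n); pickle.dump(d,open(n+".pkl","wb")); cv2.imwrite(f"pics/{n}0.png",d["image"])
    print(n,d["fx"],d["cx"],d["cy"],d["world_from_camera"])
E
```

```text
{'t': 0.0, 'joints': array([-1.29075914,  0.38382511,  0.04382804,  1.59958173, -0.01794693,
        1.16116389, -0.0498971 ]), 'dq': array([-0.00023663, -0.00140697, -0.00048613, -0.00062158,  0.0024933 ,
       -0.00298913, -0.00027157]), 'joint_torque': array([-7.14272282e-04, -4.33466971e+01,  1.02409936e+00, -2.49511617e+01,
        1.05752054e-02,  1.14506821e-02,  1.97297602e-06]), 'tool_pos': array([239.43614417, 603.28793287, 229.8898218 ]), 'ee_rot': array([-1.96785033e-04,  1.87762658e-01,  9.82213578e-01, -1.27792689e-03]), 'force': array([ 0.61248944, -0.02504775, -0.18781782]), 'ft_torque': array([-0.02062041,  0.04276744, -0.0231687 ]), 'finger_gap': 85.25166199536694}
top 493.6870209085979 253.32465493220198 190.51414434532285 [[ 2.04621756e-02 -9.94219325e-01  1.05400351e-01  4.45777283e+02]
 [-9.99774416e-01 -1.97474726e-02  7.82009584e-03  4.70892414e+01]
 [-5.69349986e-03 -1.05536590e-01 -9.94399121e-01  1.43032461e+03]
 [ 0.00000000e+00  0.00000000e+00  0.00000000e+00  1.00000000e+00]]
side 372.4652311531343 254.8411928104377 190.21648586562128 [[ 9.98745810e-01  2.98922560e-02 -4.01654049e-02  6.13477804e+02]
 [ 4.96878411e-02 -6.90428627e-01  7.21692060e-01 -7.08972714e+02]
 [-6.15834160e-03 -7.22782653e-01 -6.91047981e-01  7.59104994e+02]
 [ 0.00000000e+00  0.00000000e+00  0.00000000e+00  1.00000000e+00]]
```

View pics/top0.png

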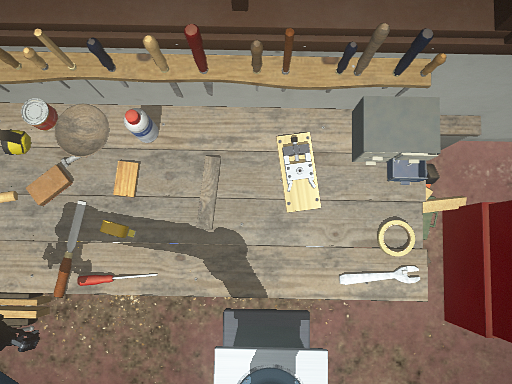

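View pics/side0.png

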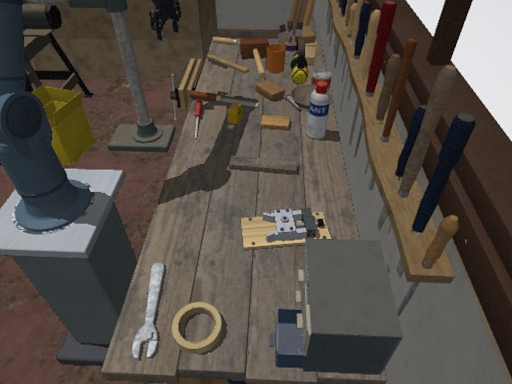

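The top view shows the strip at about (209,192), the jig at (298,172) with its stop end up, the offcut at (127,178), the tape measure at (117,229) and the tape roll at (396,238). I'll enlarge the strip and jig.

```bash
cat > h.py <<'E'
import numpy as np,pickle,cv2
def ray(d,u,v,z):
    T=np.array(d["world_from_camera"]); r=T[:3,:3]@np.array([(u-d["cx"])/d["fx"],(v-d["cy"])/d["fy"],1]); o=T[:3,3]
    return o+r*(z-o[2])/r[2]
def proj(d,p):
    T=np.linalg.inv(np.array(d["world_from_camera"])); q=T[:3,:3]@np.array(p)+T[:3,3]
    return d["fx"]*q[0]/q[2]+d["cx"], d["fy"]*q[1]/q[2]+d["cy"]
def crop(d,x0,y0,x1,y1,k,name):
    c=cv2.resize(d["image"][y0:y1,x0:x1],None,fx=k,fy=k,interpolation=cv2.INTER_CUBIC)
    for x in range(x0,x1):
        if x%10==0: cv2.line(c,((x-x0)*k,0),((x-x0)*k,6),(0,0,255),1); cv2.putText(c,str(x),((x-x0)*k,16),0,.35,(0,0,255),1)
    for y in range(y0,y1):
        if y%10==0: cv2.line(c,(0,(y-y0)*k),(6,(y-y0)*k),(0,0,255),1); cv2.putText(c,str(y),(8,(y-y0)*k+4),0,.35,(0,0,255),1)
    cv2.imwrite(name,c)
E
python3 - <<'E'
from h import *
d=pickle.load(open("top.pkl","rb"))
crop(d,265,120,335,220,6,"pics/jig.png"); crop(d,185,145,235,235,6,"pics/strip.png")
E
```

```text
(no output)
```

View pics/jig.png

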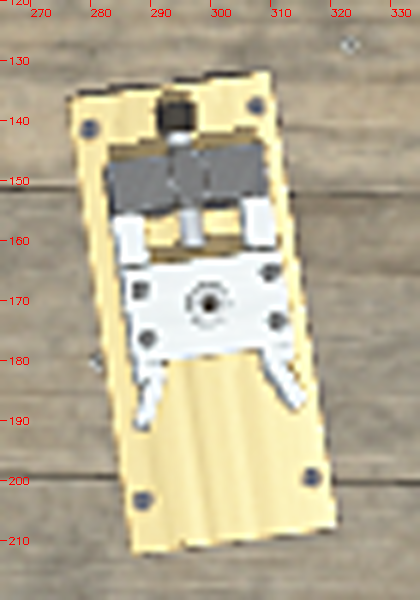

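View pics/strip.png

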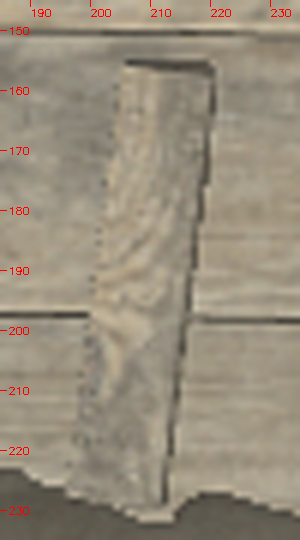

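The jig crop shows the bed corners near (276.5,136), (309.5,131.5), (320.5,207.5) and (287,212), and the drill bush at (299.7,170.5). The strip's visible top corners are near (205,155.5) and (219,157), and its lower end is in shadow near y=230. I'll segment both by height.

Run:
```python
from h import *
d=pickle.load(open("top.pkl","rb"))
T=np.array(d["world_from_camera"]);Z=d["z_map"]
v,u=np.mgrid[0:384,0:512]
P=np.stack([(u-d["cx"])/d["fx"]*Z,(v-d["cy"])/d["fy"]*Z,Z],-1)@T[:3,:3].T+T[:3,3]
H=P[...,2]
print("bench",np.median(H[195:205,230:265]),"strip",H[170:226:6,208].round(1))
def rect(m,name):
    n,l,s,c=cv2.connectedComponentsWithStats(m.astype(np.uint8)); 
    k=1+np.argmax(s[1:,4]); q=P[l==k][:,:2].astype(np.float32)
    r=cv2.minAreaRect(q); print(name,s[k,4],r,q.mean(0)); print(cv2.boxPoints(r)); return l==k
m=np.zeros(Z.shape,bool); m[145:240,185:235]=1
rect(m&(H>10)&(H<28),"strip")
m=np.zeros(Z.shape,bool); m[120:220,265:335]=1
rect(m&(H>7),"jig")
# bed corners
C=[ray(d,*p,12) for p in [(276.5,136),(309.5,131.5),(320.5,207.5),(287,212)]]
for c in C: print(c.round(1))
f=((C[0]+C[1])/2);b=((C[2]+C[3])/2); dx=f-b; print("yaw",np.degrees(np.arctan2(dx[1],dx[0])),np.linalg.norm(dx))
print("bush",ray(d,299.7,170.5,52).round(1), "bed mean", ((f+b)/2).round(1))
E=[ray(d,*p,20) for p in [(205,155.5),(219,157),(211.5,230),(197,227)]]
for c in E: print(c.round(1))
```

```text
bench 0.36352375705553186 strip [19.5 24.4 30.1 21.1 21.  18.8 25.1 21.6 23.6 23.1]
strip 1157 ((588.691650390625, 187.91265869140625), (46.197120666503906, 210.49307250976562), 84.75902557373047) [587.5897  187.63963]
[[481.7752  174.52438]
 [691.38824 155.29694]
 [695.6081  201.30093]
 [485.99506 220.52838]]
jig 2606 ((603.0113525390625, -61.37622833251953), (161.84962463378906, 346.0547180175781), 80.46621704101562) [651.19794  -69.203224]
[[ 418.97034  -112.52495 ]
 [ 760.24536  -169.84169 ]
 [ 787.05237   -10.227509]
 [ 445.77734    47.089233]]
[757.6  -6.2  12. ]
[ 772.9 -102.4   12. ]
[ 550.8 -135.9   12. ]
[535.9 -39.8  12. ]
yaw 8.600663386711108 224.40301077009346
bush [651.2 -71.6  52. ] bed mean [654.3 -71.1  12. ]
[694.4 200.2  20. ]
[690.8 159.5  20. ]
[479.8 175.   20. ]
[487.4 216.7  20. ]
```

```bash
cat >> h.py <<'E'
from scipy.spatial.transform import Rotation as R
def delta(s,x,y,z,acr):
    "shift in tool axes (m) and twist (deg) from measured pose to target; acr = world angle of tool y (deg)"
    w=s["ee_rot"]; r=R.from_quat([w[1],w[2],w[3],w[0]]).as_matrix()
    d=r.T@(np.array([x,y,z])-s["tool_pos"])/1000
    a=np.degrees(np.arctan2(r[1,1],r[0,1]))
    tw=-((acr-a+90)%180-90)
    print("shift",d.round(4),"twist",round(tw,2),"yaw now",round(a,2),"tilt z",r[:,2].round(4),"pos",s["tool_pos"].round(2),"F",s["force"].round(2),"gap",round(s["finger_gap"],1),"t",round(s["t"],2))
E
python3 -c "
from h import *;from rig import *
delta(observe(),528.7,193,120,84.76)"
```

```text
shift [-0.4202 -0.2744  0.1107] twist -16.4 yaw now 68.36 tilt z [-8.0e-04 -2.3e-03 -1.0e+00] pos [239.46 603.32 229.97] F [ 0.68 -0.13 -1.02] gap 85.5 t 0.1
```

carry_out:
  commands: [0,-0.02,-0.013,0,-1,0,-0.05,-0.033,0,-3,0,-0.08,-0.053,0,-6,0,-0.11,-0.072,0,-9,0,-0.14,-0.091,0,-12,0,-0.17,-0.111,0,-14,0,-0.2,-0.131,0,-16,0,-0.22,-0.144,0,-16.4]

```text
t: 0.77
tool_pos: [393.5, 384.6, 230.8]
ee_rot: [0.0, 0.047, 0.999, -0.001]
force: [0.4, -1.3, 0.5]
finger_gap: 85.3
```

```bash
python3 -c "
from h import *;from rig import *
delta(observe(),528.7,193,120,84.76)"
```

```text
shift [-0.1526 -0.1777  0.1113] twist -0.19 yaw now 84.57 tilt z [ 2.0e-04 -2.5e-03 -1.0e+00] pos [393.54 384.59 230.75] F [ 0.36 -1.29  0.5 ] gap 85.3 t 0.77
```

carry_out:
  commands: [0,-0.02,-0.023,0.0,0,0,-0.045,-0.052,0.01,0,0,-0.07,-0.081,0.03,0,0,-0.095,-0.11,0.05,0,0,-0.12,-0.139,0.08,0,0,-0.14,-0.163,0.1,0,0,-0.152,-0.177,0.11,0,0,-0.152,-0.177,0.11,0]

```text
t: 1.43
tool_pos: [526.8, 190.0, 117.4]
ee_rot: [-0.002, 0.051, 0.999, -0.004]
force: [-0.1, -1.7, -0.5]
finger_gap: 85.6
```

```bash
python3 -c "
from h import *;from rig import *
d=get_image('wrist');pickle.dump(d,open('w.pkl','wb'));crop(d,0,0,512,384,1,'pics/w1.png')
d=get_image('top');pickle.dump(d,open('top1.pkl','wb'));crop(d,185,130,335,240,5,'pics/t1.png')
delta(observe(),528.7,193,120,84.76)"
```

```text
shift [-0.0032 -0.0039  0.    ] twist -0.2 yaw now 84.56 tilt z [-0.0025 -0.0015 -1.    ] pos [525.91 197.22 120.02] F [ 0.14  0.35 -0.17] gap 85.6 t 1.53
```

View pics/w1.png

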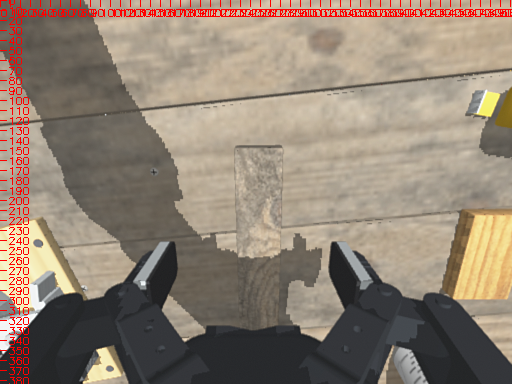

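View pics/t1.png

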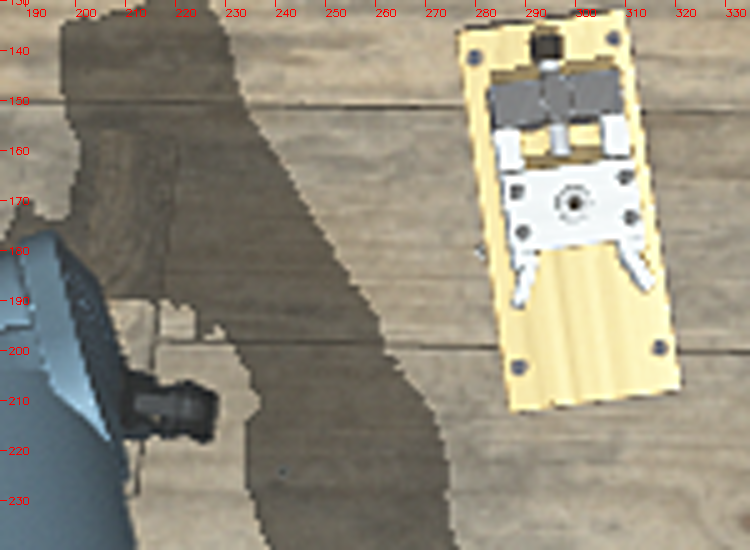

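The wrist view shows the strip's robot-side end at row 147 with corners near (235,147) and (283,147). Its sides run down between the fingers at about columns 236 to 281.

```bash
python3 -c "
from h import *;from rig import *
d=pickle.load(open('w.pkl','rb'))
for p in [(235,147),(283,147),(236.5,250),(281,250)]: print(ray(d,*p,20).round(1))
crop(d,220,130,300,330,4,'pics/w1c.png')
print(np.array(d['world_from_camera']).round(3))"
```

```text
[481.  177.4  20. ]
[485.3 220.6  20. ]
[586.  166.1  20. ]
[590.4 211.7  20. ]
[[ 1.01000e-01  9.47000e-01  3.04000e-01  4.48329e+02]
 [ 9.95000e-01 -9.30000e-02 -3.90000e-02  1.98882e+02]
 [-9.00000e-03  3.06000e-01 -9.52000e-01  2.60490e+02]
 [ 0.00000e+00  0.00000e+00  0.00000e+00  1.00000e+00]]
```

View pics/w1c.png

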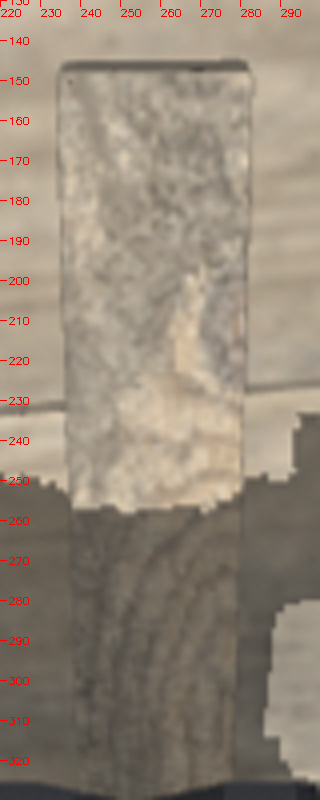

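```bash
python3 -c "
from h import *;from rig import *
delta(observe(),528.7,193.8,40,84.7)"
```

```text
shift [-0.0033 -0.003   0.08  ] twist -0.14 yaw now 84.56 tilt z [-0.0025 -0.0015 -1.    ] pos [525.91 197.22 120.02] F [ 0.14  0.35 -0.17] gap 85.6 t 1.53
```

carry_out:
  commands: [0,-0.002,-0.002,0.015,0,0,-0.002,-0.002,0.03,0,0,-0.002,-0.002,0.045,0,0,-0.002,-0.002,0.06,0,0,-0.002,-0.002,0.075,0,0,-0.002,-0.002,0.08,0,0,-0.002,-0.002,0.08,0,0,-0.002,-0.002,0.08,0]

```text
t: 2.2
tool_pos: [528.0, 198.4, 41.9]
ee_rot: [0.0, 0.045, 0.999, 0.001]
force: [-0.0, -0.1, 0.3]
finger_gap: 85.4
```

```bash
python3 -c "
from h import *;from rig import *
delta(observe(),528.7,193.8,4,84.7)"
```

```text
shift [-0.0011 -0.0046  0.0379] twist 0.17 yaw now 84.87 tilt z [ 4.e-04  1.e-03 -1.e+00] pos [528.02 198.43  41.9 ] F [-0.04 -0.09  0.25] gap 85.4 t 2.2
```

carry_out:
  commands: [0,0,-0.002,0.006,0,0,-0.001,-0.0045,0.014,0,0,-0.001,-0.0045,0.022,0,0,-0.001,-0.0045,0.028,0,0,-0.001,-0.0045,0.033,0,0,-0.001,-0.0045,0.036,0,0,-0.001,-0.0045,0.036,0,0,-0.001,-0.0045,0.036,0]

```text
t: 2.87
tool_pos: [528.6, 192.3, 5.0]
ee_rot: [-0.0, 0.046, 0.999, -0.0]
force: [0.6, 0.4, 0.4]
finger_gap: 85.5
```

```bash
python3 -c "
from h import *;from rig import *
delta(observe(),528.7,193.8,4,84.7)
d=get_image('wrist');crop(d,60,100,460,384,2,'pics/w2.png')"
```

```text
shift [0.     0.0016 0.001 ] twist 0.06 yaw now 84.76 tilt z [-5.e-04 -2.e-04 -1.e+00] pos [528.56 192.25   4.96] F [0.62 0.39 0.4 ] gap 85.5 t 2.87
```

View pics/w2.png

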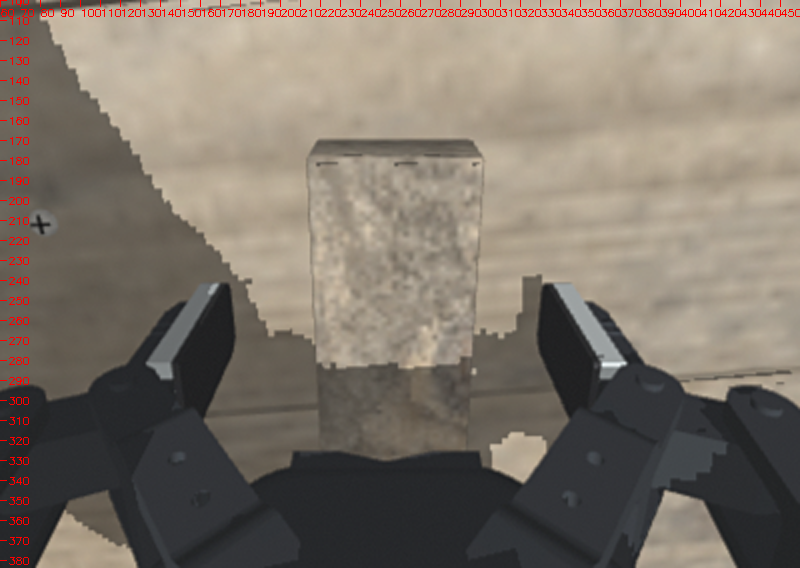

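The fingers straddle the strip evenly: its edges sit at columns 213 to 302, with pads on either side. Closing now.

carry_out:
  commands: [0.2,0,0,0,0,0.4,0,0.001,0,0,0.5,0,0.001,0,0,0.6,0,0.001,0,0,0.8,0,0.001,0,0,1,0,0.001,0,0,1,0,0.001,0,0,1,0,0.001,0,0]
  squeeze: 70

```text
t: 3.58
tool_pos: [529.6, 193.8, 6.1]
ee_rot: [0.001, 0.046, 0.999, 0.0]
force: [0.6, 0.6, 5.2]
finger_gap: 43.1
```

```bash
python3 -c "
from h import *;from rig import *
delta(observe(),528.7,193.8,104,84.7)
d=get_image('wrist');crop(d,60,100,460,384,2,'pics/w3.png')"
```

```text
shift [ 0.0008  0.     -0.0979] twist 0.07 yaw now 84.77 tilt z [ 1.5e-03  9.0e-04 -1.0e+00] pos [529.64 193.79   6.06] F [0.63 0.56 5.22] gap 43.1 t 3.58
```

View pics/w3.png

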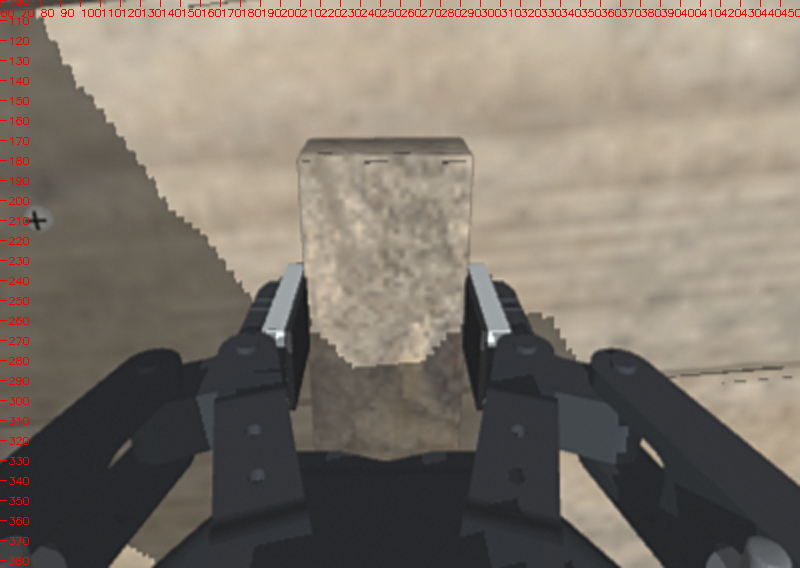

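The grip has closed symmetrically on the strip, with no yaw visible. Lifting next.

carry_out:
  commands: [1,0,0,-0.005,0,1,0,0,-0.015,0,1,0,0,-0.03,0,1,0,0,-0.05,0,1,0,0,-0.07,0,1,0,0,-0.09,0,1,0,0,-0.1,0,1,0,0,-0.1,0]

```text
t: 4.3
tool_pos: [530.6, 193.9, 108.0]
ee_rot: [0.002, 0.046, 0.999, 0.001]
force: [0.6, 0.6, -0.8]
finger_gap: 43.4
```

```bash
python3 -c "
from h import *;from rig import *
delta(observe(),420.3,-106.5,106,98.6)
d=get_image('wrist');crop(d,60,100,460,384,2,'pics/w4.png')"
```

```text
shift [ 0.0823 -0.3092  0.0008] twist -13.86 yaw now 84.74 tilt z [ 0.0046  0.0024 -1.    ] pos [530.62 193.86 108.01] F [ 0.62  0.65 -0.82] gap 43.4 t 4.3
```

View pics/w4.png

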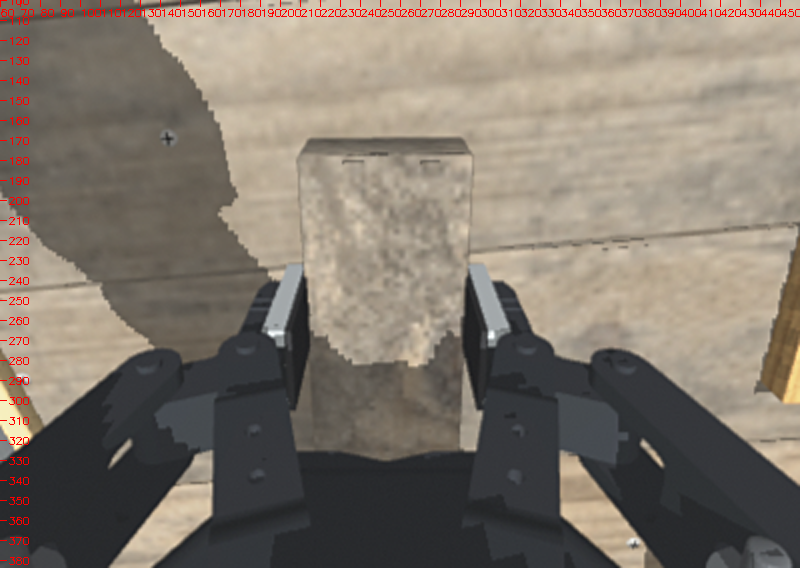

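The strip is held with no slip; its end edge is still at row 177. Carrying it across in two calls.

carry_out:
  commands: [1,0.003,-0.01,0,-0.5,1,0.008,-0.03,0,-1.5,1,0.013,-0.05,0,-3,1,0.019,-0.072,0,-4.5,1,0.025,-0.095,0,-6,1,0.031,-0.118,0,-7,1,0.037,-0.14,0,-8,1,0.042,-0.16,0,-8]

```text
t: 5.02
tool_pos: [469.1, 35.2, 103.3]
ee_rot: [-0.002, -0.024, 1.0, -0.001]
force: [0.6, 0.3, -0.7]
finger_gap: 43.2
```

```bash
python3 -c "
from h import *;from rig import *
delta(observe(),420.3,-106.5,106,98.6)"
```

```text
shift [ 0.0556 -0.1392 -0.0022] twist -5.86 yaw now 92.74 tilt z [-0.0049 -0.0016 -1.    ] pos [469.14  35.16 103.32] F [ 0.6   0.34 -0.67] gap 43.2 t 5.02
```

carry_out:
  commands: [1,0.008,-0.02,0,-1,1,0.016,-0.04,0,-2,1,0.026,-0.065,0,-3,1,0.036,-0.09,0,-4,1,0.045,-0.115,0,-5,1,0.052,-0.132,0,-5.9,1,0.055,-0.139,0,-5.9,1,0.055,-0.139,0,-5.9]

```text
t: 5.68
tool_pos: [421.4, -105.8, 104.0]
ee_rot: [-0.002, -0.073, 0.997, -0.0]
force: [0.0, -0.4, -2.0]
finger_gap: 43.0
```

carry_out:
  commands: [1,0,0,0,0,1,0,0,0,0,1,0,0,0,0,1,0,0,0,0,1,0,0,0,0,1,0,0,0,0,1,0,0,0,0,1,0,0,0,0]

```text
t: 6.35
tool_pos: [424.2, -103.5, 105.3]
ee_rot: [0.0, -0.076, 0.997, -0.0]
force: [-0.7, -0.8, -0.3]
finger_gap: 43.0
```

```bash
python3 -c "
from h import *;from rig import *
delta(observe(),420.3,-106.5,106,98.6)
d=get_image('top');pickle.dump(d,open('top2.pkl','wb'));crop(d,240,120,360,270,4,'pics/t2.png')
d=get_image('side');pickle.dump(d,open('side2.pkl','wb'));crop(d,180,160,360,300,4,'pics/s2.png')
d=get_image('wrist');pickle.dump(d,open('w2.pkl','wb'));crop(d,0,0,512,384,1,'pics/w5.png')"
```

```text
shift [ 0.0043 -0.0023 -0.0007] twist 0.07 yaw now 98.67 tilt z [ 1.e-04  0.e+00 -1.e+00] pos [ 424.18 -103.55  105.3 ] F [-0.69 -0.75 -0.34] gap 43.0 t 6.35
```

View pics/t2.png

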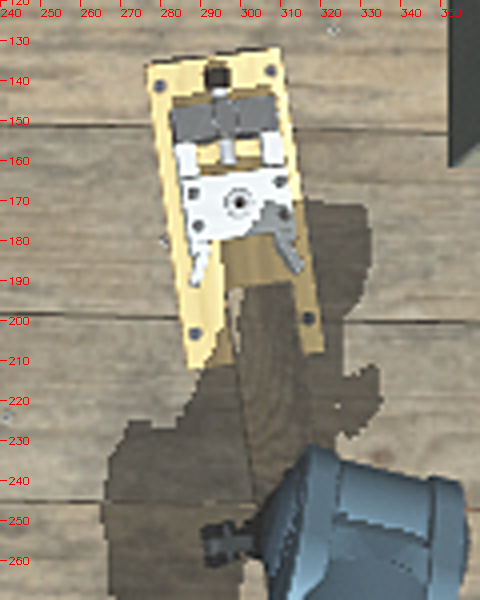

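View pics/s2.png

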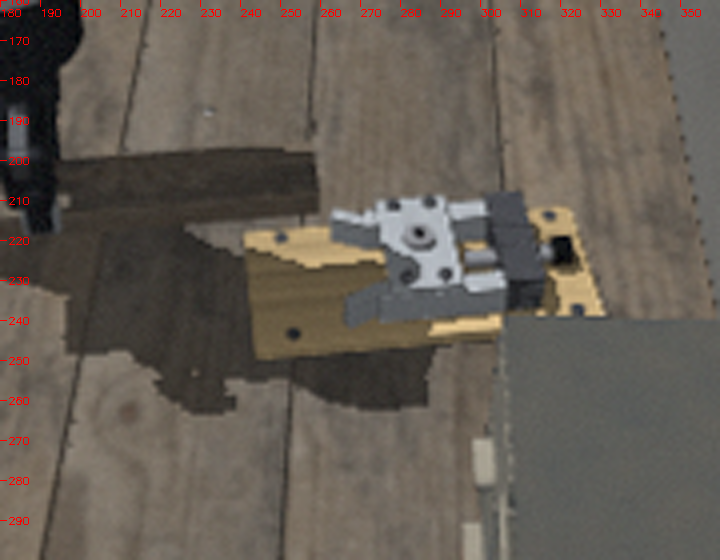

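The top view shows the held strip's front end at about (297.5,191.5) to (310.5,190), roughly over the bed's near part and in line with the slot. The side view shows the strip about level. I'll measure the held strip from depth.

Run:
```python
from h import *
d=pickle.load(open("top2.pkl","rb"))
T=np.array(d["world_from_camera"]);Z=d["z_map"]
v,u=np.mgrid[0:384,0:512]
P=np.stack([(u-d["cx"])/d["fx"]*Z,(v-d["cy"])/d["fy"]*Z,Z],-1)@T[:3,:3].T+T[:3,3]
H=P[...,2]
m=np.zeros(Z.shape,np.uint8); m[185:232,290:330]=1
m=m&(H>100)&(H<135)
n,l,s,c=cv2.connectedComponentsWithStats(m.astype(np.uint8));k=1+np.argmax(s[1:,4])
q=P[l==k]
A=np.c_[q[:,:2]-q[:,:2].mean(0),np.ones(len(q))]; print(len(q),"plane",np.linalg.lstsq(A,q[:,2],rcond=None)[0])
# per-row mid
rows=[r for r in range(185,230) if (l[r]==k).sum()>8]
M=[]
for r in rows:
    cc=np.where(l[r]==k)[0]; M.append(((cc[0]+cc[-1])/2,r,cc[-1]-cc[0]+1))
M=np.array(M); print(M[:3],M[-3:])
zt=118
W=np.array([ray(d,a,b,zt) for a,b,_ in M[:28]])
p=np.polyfit(W[:,0],W[:,1],1); print("centreline yaw",np.degrees(np.arctan(p[0])),"y at x=420,560:",np.polyval(p,[420,560]))
print("front x", W[:2], ray(d,304,190.5,zt))
# jig slot line using many features: fences/bridge
jx=np.array([np.cos(np.radians(8.6)),np.sin(np.radians(8.6))]);print("jig axis y at x=560,622:", -76+(np.array([560,622])-622)*np.tan(np.radians(8.6)))
```

```text
716 plane [-6.27395900e-04 -3.73042533e-02  1.19244196e+02]
[[307.5 191.   10. ]
 [305.  192.   17. ]
 [304.5 193.   18. ]] [[309.5 227.   18. ]
 [309.5 228.   18. ]
 [309.5 229.   18. ]]
centreline yaw 7.133229715453329 y at x=420,560: [-100.40643712  -82.88605413]
front x [[586.44482876 -87.30561033 118.        ]
 [583.62677716 -80.65805911 118.        ]] [587.60240044 -77.95055386 118.        ]
jig axis y at x=560,622: [-85.37661842 -76.        ]
```

Run:
```python
from h import *
d=pickle.load(open("top2.pkl","rb"))
c=d["image"][125:215,270:330].copy()
k=8
c=cv2.resize(c,None,fx=k,fy=k,interpolation=cv2.INTER_CUBIC)[:600]
def dr(th,ox,oy,col):
    t=np.radians(th)
    def w(x,y,z): return ox+x*np.cos(t)-y*np.sin(t), oy+x*np.sin(t)+y*np.cos(t), z
    def px(*a):
        u,v=proj(d,w(*a)); return int((u-270+.5)*k),int((v-125+.5)*k)
    for pts,z in [([(-80,-50),(145,-50),(145,50),(-80,50)],12),([(0,24),(-22,34)],37),([(0,-24),(-22,-34)],37),([(80,-38),(80,38)],44),([(7,-40),(7,40)],44)]:
        for a,b in zip(pts,pts[1:]+pts[:1]): cv2.line(c,px(*a,z),px(*b,z),col,1)
    cv2.circle(c,px(30,0,52),4,col,-1); cv2.circle(c,px(62,0,22),4,col,-1)
dr(8.6,622,-76,(0,0,255))
cv2.imwrite("pics/ov.png",c)
```

```text
(no output)
```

View pics/ov.png

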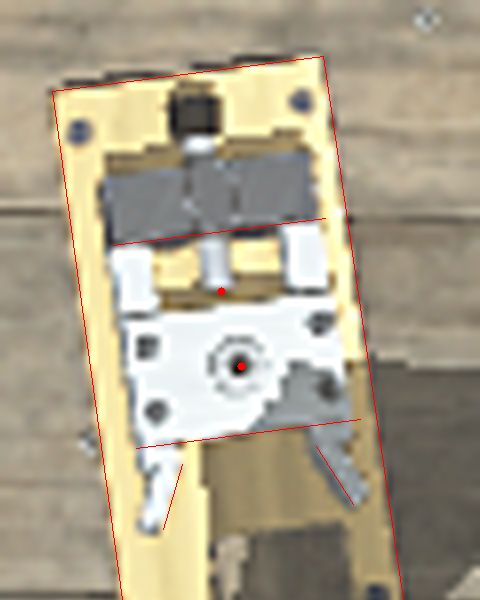

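The overlay of the jig model (yaw 8.6°, origin 622,-76) fits to within about 1 mm; the jig may be a fraction of a millimetre to the left. I'll check the strip's yaw in the grip from the wrist picture.

Run:
```python
from h import *
d=pickle.load(open("w2.pkl","rb"))
crop(d,195,165,310,335,4,"pics/w5c.png")
```

```text
(no output)
```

View pics/w5c.png

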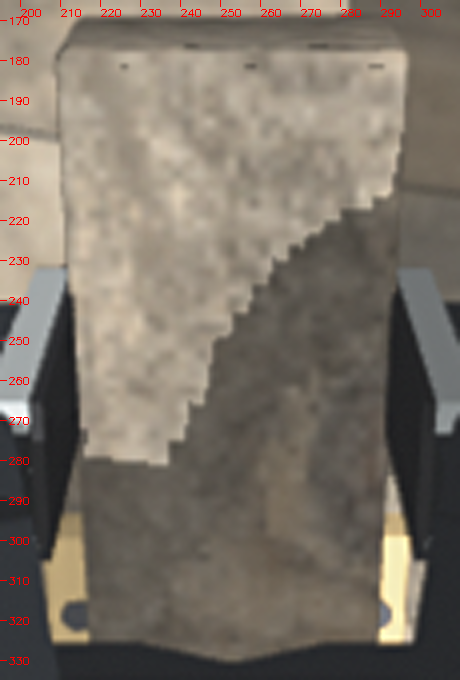

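View pics/w5.png

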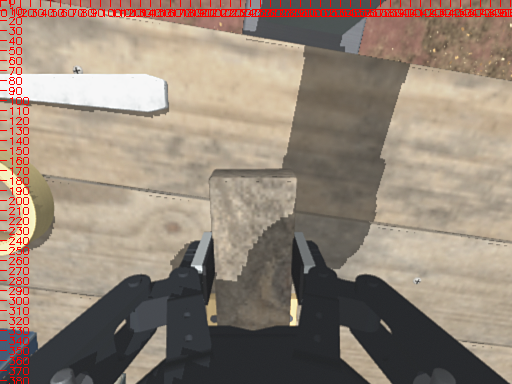

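Crop readings for the strip's top face: the left edge runs (208.5,178) to (216,322) and the right edge (295.5,178) to (288.5,322).

Run:
```python
from h import *
d=pickle.load(open("w2.pkl","rb"))
a,b,c,e=[ray(d,*p,119.3) for p in [(208.5,178),(216,322),(295.5,178),(288.5,322)]]
for p in (a,b,c,e): print(p.round(1))
m0=(a+c)/2;m1=(b+e)/2; v=m1-m0
yaw=np.degrees(np.arctan2(v[1],v[0])); print("yaw",yaw,"width",np.linalg.norm(a-c),np.linalg.norm(b-e))
tail=m0;u=v/np.linalg.norm(v); tcp=np.array([424.18,-103.55,119.3])
print("tcp along",(tcp-tail)@u,"lateral of centreline wrt tcp",np.cross(u[:2],(tail-tcp)[:2]))
```

```text
[ 383.1 -132.8  119.3]
[ 472.9 -119.2  119.3]
[376.5 -89.5 119.3]
[466.2 -75.4 119.3]
yaw 8.764740377921633 width 43.820110180354746 44.22253120593156
tcp along 45.02078914998666 lateral of centreline wrt tcp -0.7404225758119631<stdin>:8: DeprecationWarning: Arrays of 2-dimensional vectors are deprecated. Use arrays of 3-dimensional vectors instead. (deprecated in NumPy 2.0)
```

carry_out:
  commands: [1,0,-0.001,0.01,0,1,0,-0.0015,0.025,0,1,0,-0.0015,0.04,0,1,0,-0.0015,0.055,0,1,0,-0.0015,0.068,0,1,0,-0.0015,0.076,0,1,0,-0.0015,0.08,0,1,0,-0.0015,0.08,0]

```text
t: 7.17
tool_pos: [423.4, -105.2, 24.2]
ee_rot: [-0.001, -0.075, 0.997, 0.0]
force: [0.7, 0.1, -1.4]
finger_gap: 43.4
```

carry_out:
  commands: [1,0,0,0,0,1,0,0,0,0,1,0,0,0,0,1,0,0,0,0,1,0,0,0,0,1,0,0,0,0,1,0,0,0,0,1,0,0,0,0]

```text
t: 7.83
tool_pos: [424.4, -105.1, 25.4]
ee_rot: [0.0, -0.075, 0.997, 0.0]
force: [-0.5, -0.3, -1.0]
finger_gap: 43.2
```

```bash
python3 -c "
from h import *;from rig import *
s=observe()
delta(s,424.2,-105.2,20,98.6)
d=get_image('top');pickle.dump(d,open('top3.pkl','wb'));crop(d,270,125,330,225,6,'pics/t3.png')
d=get_image('side');pickle.dump(d,open('side3.pkl','wb'));crop(d,180,180,340,270,5,'pics/s3.png')"
```

```text
shift [ 0.0002 -0.      0.0054] twist 0.06 yaw now 98.66 tilt z [ 2.e-04  0.e+00 -1.e+00] pos [ 424.38 -105.15   25.39] F [-0.54 -0.3  -1.02] gap 43.2 t 7.83
```

View pics/t3.png

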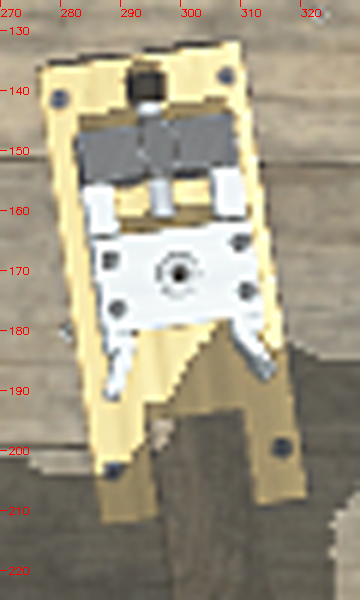

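View pics/s3.png

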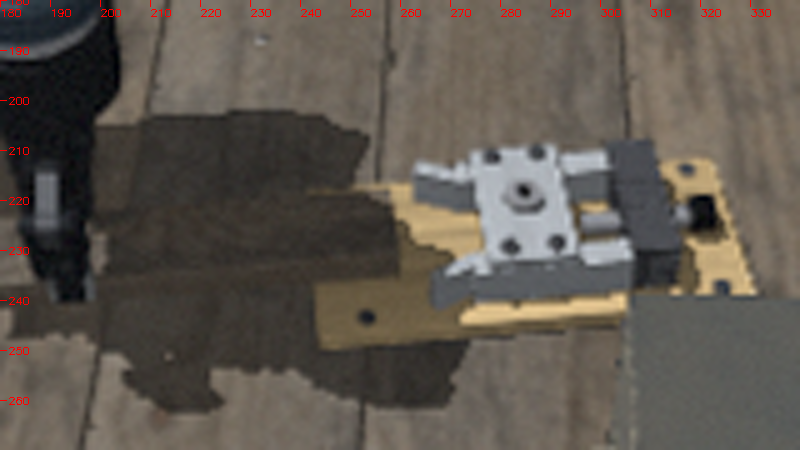

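The top view shows the strip's end on the bed at row 193. At row 200 its sides are at columns 294.5 and 311, and the bed's edges at 285.5 and 318.5. I'll compare the centrelines.

Run:
```python
from h import *
d=pickle.load(open("top3.pkl","rb"))
crop(d,280,175,325,215,16,"pics/t3c.png")
g=cv2.cvtColor(d["image"],cv2.COLOR_BGR2HSV)
for r in (198,201,204,207): print(r,g[r,282:324,1])
```

```text
198 [42 38 66 75 78 77 76 80 84 83 76 81 74 44 50 46 52 49 42 46 47 38 36 31
 41 39 37 34 40 73 87 86 87 67 34 10 66 87 29 41 42 37]
201 [38 30 27 93 70 76 77 80 82 92 83 84 88 44 43 42 39 45 44 46 44 41 39 39
 36 38 38 35 30 66 91 87 88 87 69 60 92 89 54 28 30 35]
204 [38 36 31 54 89 43 32  3 77 88 86 84 86 61 38 49 43 44 45 52 52 41 42 42
 38 42 42 37 30 42 88 86 87 84 88 89 89 88 87 17 31 35]
207 [41 35 34 44 86 86 86 85 86 85 84 83 84 87 22 40 38 38 47 49 51 49 45 41
 36 39 36 42 33 44 74 90 88 87 89 92 92 92 92 44 30 36]
```

View pics/t3c.png

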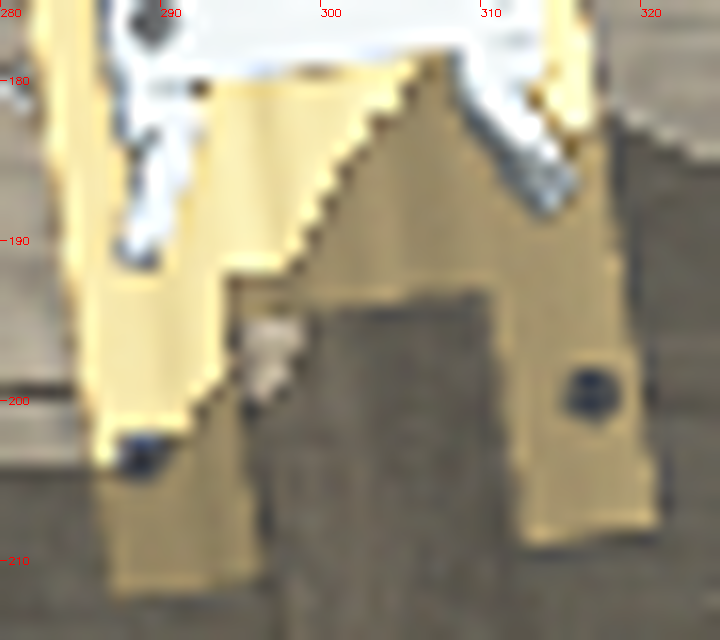

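Strip and bed are parallel, and the strip sits roughly 0.5 to 1 mm to the left. I'll lower 5 mm and shift 0.7 mm right.

carry_out:
  commands: [1,0,-0.0007,0.002,0,1,0,-0.0007,0.004,0,1,0,-0.0007,0.005,0,1,0,-0.0007,0.005,0,1,-0.003,-0.0007,0.005,0,1,-0.006,-0.0007,0.005,0,1,-0.01,-0.0007,0.005,0,1,-0.01,-0.0007,0.005,0]

```text
t: 8.6
tool_pos: [436.1, -104.2, 20.6]
ee_rot: [0.001, -0.076, 0.997, -0.0]
force: [-0.1, 0.5, -0.7]
finger_gap: 43.1
```

```bash
python3 -c "
from h import *;from rig import *
s=observe()
delta(s,434,-104.4,20,98.6)"
```

```text
shift [0.0021 0.0001 0.0006] twist 0.1 yaw now 98.7 tilt z [ 2.e-03 -3.e-04 -1.e+00] pos [ 436.08 -104.18   20.61] F [-0.06  0.5  -0.68] gap 43.1 t 8.6
```

Advancing 40 mm into the mouth, slowly.

carry_out:
  commands: [1,-0.004,0,0,0,1,-0.009,0,0,0,1,-0.015,0,0,0,1,-0.021,0,0,0,1,-0.027,0,0,0,1,-0.033,0,0,0,1,-0.038,0,0,0,1,-0.04,0,0,0]

```text
t: 9.27
tool_pos: [475.3, -98.1, 20.4]
ee_rot: [0.001, -0.076, 0.997, -0.0]
force: [0.1, -0.0, -0.7]
finger_gap: 42.8
```

```bash
python3 -c "
from h import *;from rig import *
s=observe()
delta(s,474,-98,20,98.6);print(s['ft_torque'])
d=get_image('top');pickle.dump(d,open('top4.pkl','wb'));crop(d,275,145,325,215,8,'pics/t4.png')
d=get_image('side');crop(d,180,180,340,270,5,'pics/s4.png')"
```

```text
shift [0.0013 0.0003 0.0004] twist 0.09 yaw now 98.69 tilt z [ 1.2e-03 -2.0e-04 -1.0e+00] pos [475.31 -98.11  20.42] F [ 0.11 -0.01 -0.71] gap 42.8 t 9.27
[ 0.0455919   0.08795208 -0.02087993]
```

View pics/t4.png

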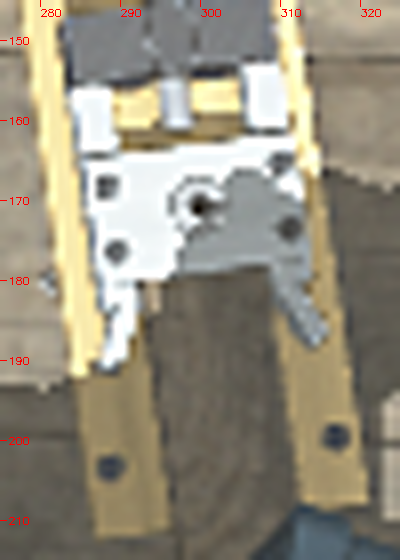

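View pics/s4.png

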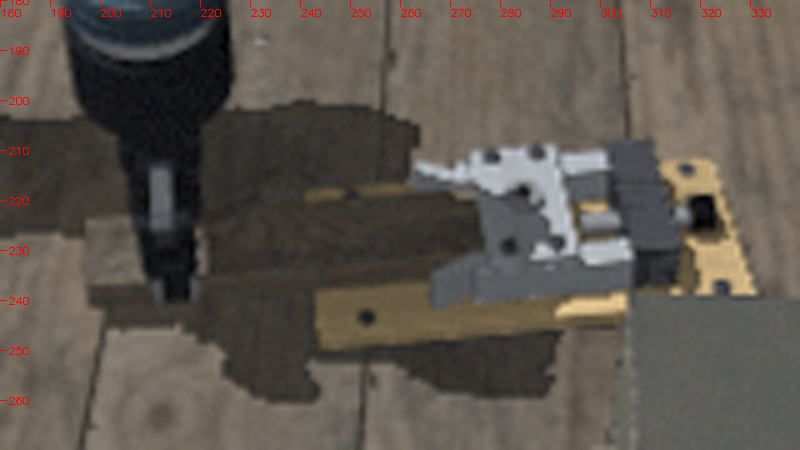

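The end is under the bridge's front edge at row 179 in the top view, between the lead-ins, and the measured force is about zero. Moving in another 25 mm.

carry_out:
  commands: [1,-0.003,0,0,0,1,-0.007,0,0,0,1,-0.011,0,0,0,1,-0.015,0,0,0,1,-0.019,0,0,0,1,-0.023,0,0,0,1,-0.025,0,0,0,1,-0.025,0,0,0]

```text
t: 10.03
tool_pos: [499.5, -94.4, 20.4]
ee_rot: [0.0, -0.076, 0.997, -0.0]
force: [0.4, -0.4, -1.5]
finger_gap: 43.3
```

```bash
python3 -c "
from h import *;from rig import *
s=observe()
delta(s,474,-98,20,98.6);print(s['ft_torque'])
d=get_image('top');pickle.dump(d,open('top5.pkl','wb'));crop(d,275,125,325,215,6,'pics/t5.png')
d=get_image('side');crop(d,180,180,340,270,5,'pics/s5.png')"
```

```text
shift [0.0257 0.0003 0.0004] twist 0.09 yaw now 98.69 tilt z [ 8.e-04 -1.e-04 -1.e+00] pos [499.46 -94.4   20.39] F [ 0.41 -0.42 -1.48] gap 43.3 t 10.03
[-0.01362114  0.07596784  0.04958044]
```

View pics/t5.png

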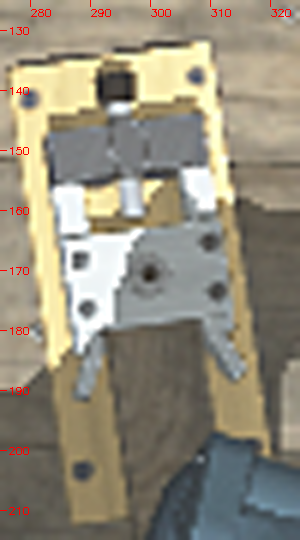

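View pics/s5.png

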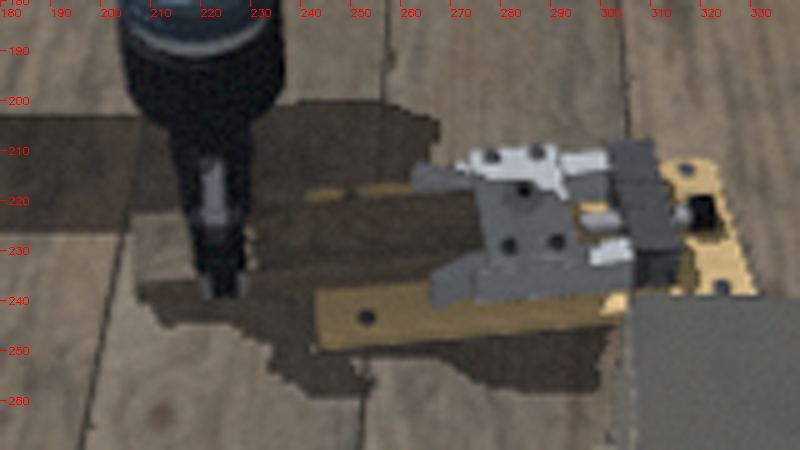

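Still force free, with the end at about jig x 41 and the plunger untouched. Next 24 mm, to make gentle contact with the plunger.

carry_out:
  commands: [1,-0.003,0,0,0,1,-0.007,0,0,0,1,-0.011,0,0,0,1,-0.015,0,0,0,1,-0.018,0,0,0,1,-0.021,0,0,0,1,-0.024,0,0,0,1,-0.024,0,0,0]

```text
t: 10.8
tool_pos: [520.9, -91.1, 19.7]
ee_rot: [-0.002, -0.075, 0.997, 0.0]
force: [-1.1, -0.7, -1.3]
finger_gap: 43.2
```

```bash
python3 -c "
from h import *;from rig import *
s=observe()
delta(s,474,-98,20,98.6);print(s['ft_torque'])
d=get_image('top');pickle.dump(d,open('top6.pkl','wb'));crop(d,275,125,325,215,6,'pics/t6.png')
d=get_image('side');crop(d,180,180,340,270,5,'pics/s6.png')"
```

```text
shift [ 0.0474  0.0003 -0.0001] twist 0.05 yaw now 98.65 tilt z [-0.0035  0.     -1.    ] pos [520.95 -91.11  19.7 ] F [-1.06 -0.72 -1.3 ] gap 43.2 t 10.8
[-3.42149699e-02  1.12088946e-01 -2.63012691e-05]
```

View pics/t6.png

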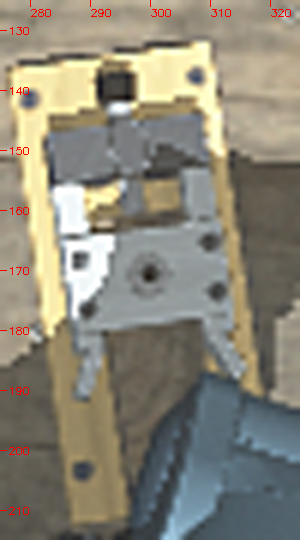

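View pics/s6.png

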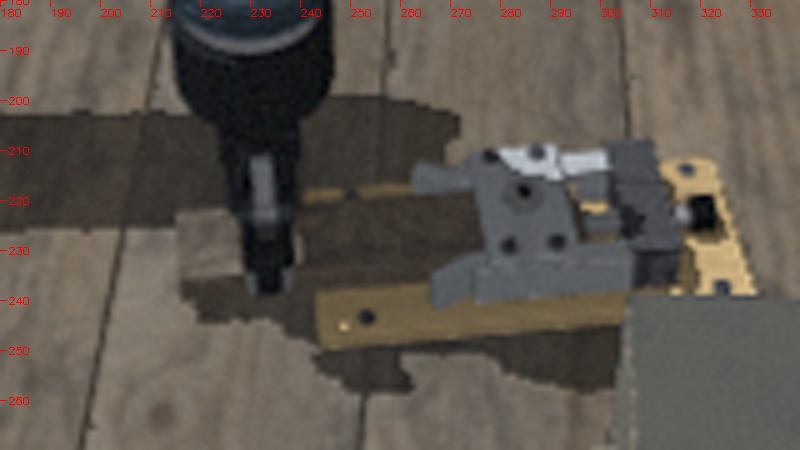

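The end is not yet visible past the bridge in the top view, and the plunger knob is unchanged. On in 8 mm steps.

carry_out:
  commands: [1,-0.001,0,0,0,1,-0.002,0,0,0,1,-0.0035,0,0,0,1,-0.005,0,0,0,1,-0.0065,0,0,0,1,-0.008,0,0,0,1,-0.008,0,0,0,1,-0.008,0,0,0]

```text
t: 11.57
tool_pos: [528.4, -90.0, 19.6]
ee_rot: [-0.002, -0.075, 0.997, 0.0]
force: [-6.7, -0.7, -1.5]
finger_gap: 42.9
```

```bash
python3 -c "
from h import *;from rig import *
s=observe()
delta(s,474,-98,20,98.6);print(s['ft_torque'])
d=get_image('top');pickle.dump(d,open('top7.pkl','wb'));crop(d,275,125,325,185,10,'pics/t7.png')
d=get_image('side');crop(d,180,180,340,270,5,'pics/s7.png')"
```

```text
shift [ 0.055   0.0002 -0.0002] twist 0.04 yaw now 98.64 tilt z [-3.8e-03  1.0e-04 -1.0e+00] pos [528.4  -89.96  19.63] F [-6.74 -0.65 -1.45] gap 42.9 t 11.57
[-0.16367189  1.27503779  0.01489127]
```

View pics/t7.png

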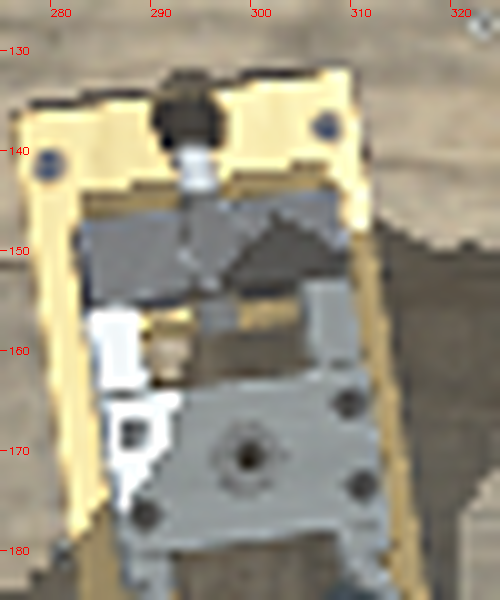

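View pics/s7.png

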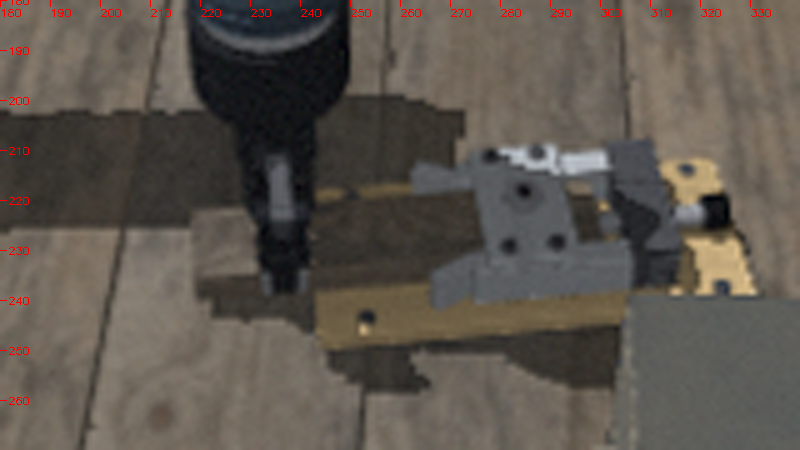

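The strip's end is now visible past the bridge at about row 158. The knob has moved out and the force is 6.7 N, so the plunger is roughly 9 mm in. Going 6 mm further.

carry_out:
  commands: [1,-0.001,0,0,0,1,-0.002,0,0,0,1,-0.003,0,0,0,1,-0.004,0,0,0,1,-0.005,0,0,0,1,-0.006,0,0,0,1,-0.006,0,0,0,1,-0.006,0,0,0]

```text
t: 12.33
tool_pos: [533.2, -89.2, 19.3]
ee_rot: [-0.003, -0.075, 0.997, 0.0]
force: [-7.2, -0.7, -0.3]
finger_gap: 43.4
```

carry_out:
  commands: [1,-0.0005,0,0,0,1,-0.001,0,0,0,1,-0.001,0,0,0,1,-0.0015,0,0,0,1,-0.0015,0,0,0,1,-0.002,0,0,0,1,-0.002,0,0,0,1,-0.002,0,0,0]

```text
t: 13.0
tool_pos: [534.7, -88.9, 19.2]
ee_rot: [-0.003, -0.075, 0.997, 0.0]
force: [-8.0, -1.7, -0.3]
finger_gap: 43.0
```

```bash
python3 -c "
from h import *;from rig import *
s=observe()
delta(s,474,-98,20,98.6);print(s['ft_torque'])
d=get_image('top');pickle.dump(d,open('top8.pkl','wb'));crop(d,275,125,325,185,10,'pics/t8.png')"
```

```text
shift [ 0.0614  0.0001 -0.0004] twist 0.03 yaw now 98.63 tilt z [-6.8e-03  3.0e-04 -1.0e+00] pos [534.71 -88.91  19.18] F [-8.01 -1.74 -0.35] gap 43.0 t 13.0
[-0.29714523  1.58230968  0.04217932]
```

View pics/t8.png

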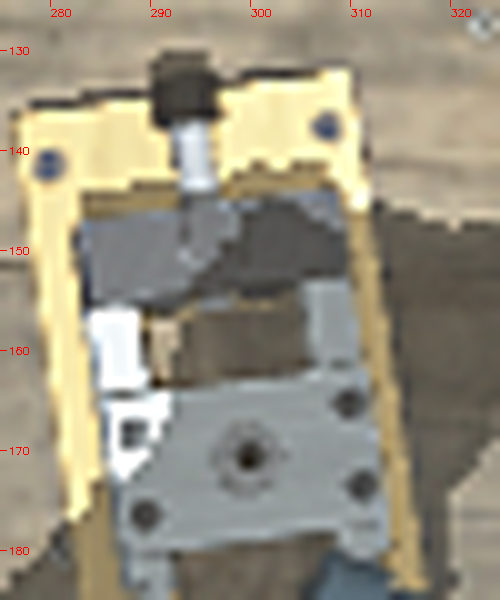

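A gap of about one pixel (2 to 3 mm) remains to the stop at row 155, with the force at 8 N. Continuing with very small steps.

carry_out:
  commands: [1,-0.0005,0,0,0,1,-0.001,0,0,0,1,-0.001,0,0,0,1,-0.0015,0,0,0,1,-0.0015,0,0,0,1,-0.002,0,0,0,1,-0.002,0,0,0,1,-0.002,0,0,0]

```text
t: 13.72
tool_pos: [536.4, -88.7, 19.1]
ee_rot: [-0.004, -0.075, 0.997, 0.0]
force: [-7.2, -1.6, -0.1]
finger_gap: 43.1
```

carry_out:
  commands: [1,-0.0003,0,0,0,1,-0.0005,0,0,0,1,-0.0007,0,0,0,1,-0.001,0,0,0,1,-0.001,0,0,0,1,-0.001,0,0,0,1,-0.001,0,0,0,1,-0.001,0,0,0]

```text
t: 14.38
tool_pos: [537.1, -88.5, 19.0]
ee_rot: [-0.004, -0.075, 0.997, 0.0]
force: [-7.0, -0.8, 0.7]
finger_gap: 42.9
```

```bash
python3 -c "
from h import *;from rig import *
s=observe()
delta(s,474,-98,20,98.6);print(s['ft_torque'])
d=get_image('top');pickle.dump(d,open('top9.pkl','wb'));crop(d,275,125,325,185,10,'pics/t9.png')
d=get_image('wrist');pickle.dump(d,open('w9.pkl','wb'));crop(d,195,165,310,335,4,'pics/w9.png')
d=get_image('side');crop(d,180,180,340,270,5,'pics/s9.png')"
```

```text
shift [ 0.0638  0.0001 -0.0005] twist 0.02 yaw now 98.62 tilt z [-7.9e-03  4.0e-04 -1.0e+00] pos [537.1  -88.54  19.04] F [-7.02 -0.78  0.7 ] gap 42.9 t 14.38
[-0.23223965  1.76001207 -0.00490692]
```

View pics/t9.png

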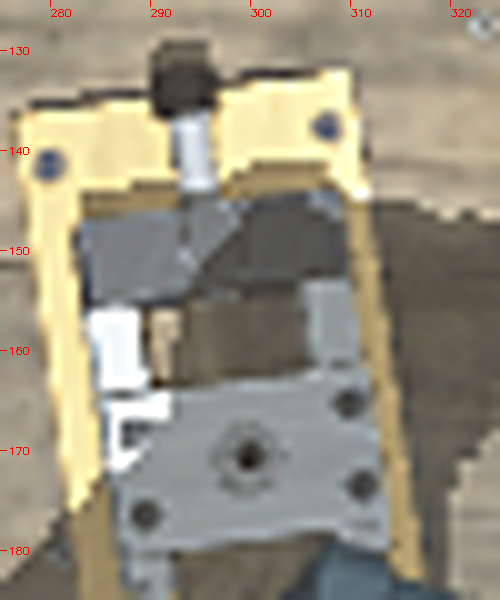

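View pics/w9.png

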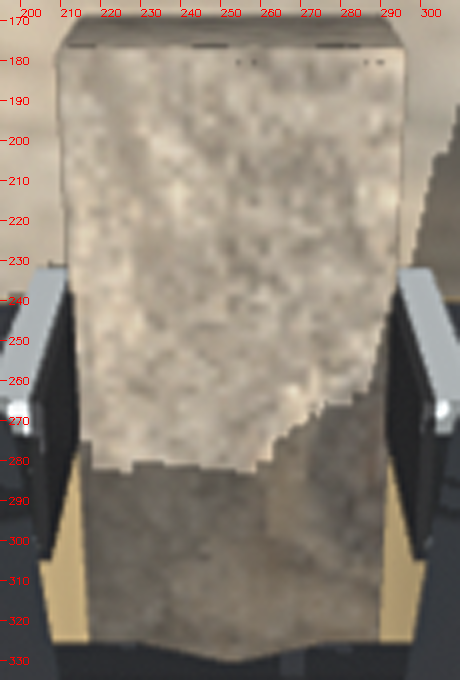

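View pics/s9.png

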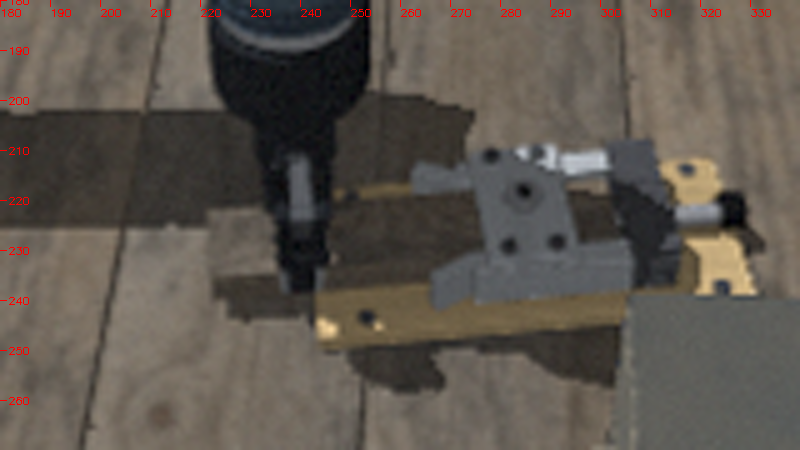

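There is no slip in the grip (tail edge at row 176.5, as before), and the end is now nearly at the stop. The arm is soft, about 2 N/mm, so I'll go in 2 mm steps and watch the force.

carry_out:
  commands: [1,-0.0003,0,0,0,1,-0.0006,0,0,0,1,-0.001,0,0,0,1,-0.0013,0,0,0,1,-0.0016,0,0,0,1,-0.002,0,0,0,1,-0.002,0,0,0,1,-0.002,0,0,0]

```text
t: 15.2
tool_pos: [538.7, -88.3, 18.9]
ee_rot: [-0.004, -0.075, 0.997, 0.001]
force: [-8.3, -1.3, 1.3]
finger_gap: 43.2
```

carry_out:
  commands: [1,-0.0003,0,0,0,1,-0.0006,0,0,0,1,-0.001,0,0,0,1,-0.0013,0,0,0,1,-0.0016,0,0,0,1,-0.002,0,0,0,1,-0.002,0,0,0,1,-0.002,0,0,0]

```text
t: 15.87
tool_pos: [538.8, -88.3, 18.4]
ee_rot: [-0.006, -0.075, 0.997, 0.001]
force: [-11.6, -1.4, 1.0]
finger_gap: 43.2
```

The position has stopped at 538.8 and the force is rising (11.6 N): the strip is on the stop. Building up a firm push.

carry_out:
  commands: [1,-0.0005,0,0,0,1,-0.001,0,0,0,1,-0.0015,0,0,0,1,-0.002,0,0,0,1,-0.0025,0,0,0,1,-0.003,0,0,0,1,-0.003,0,0,0,1,-0.003,0,0,0]

```text
t: 16.53
tool_pos: [538.7, -88.3, 18.1]
ee_rot: [-0.009, -0.075, 0.997, 0.001]
force: [-15.6, -1.7, 5.9]
finger_gap: 43.5
```

carry_out:
  commands: [1,-0.0005,0,0,0,1,-0.001,0,0,0,1,-0.0015,0,0,0,1,-0.002,0,0,0,1,-0.002,0,0,0,1,-0.002,0,0,0,1,-0.002,0,0,0,1,-0.002,0,0,0]

```text
t: 17.2
tool_pos: [538.7, -88.3, 18.1]
ee_rot: [-0.011, -0.075, 0.997, 0.001]
force: [-18.7, -2.0, 9.4]
finger_gap: 43.3
```

```bash
python3 -c "
from h import *;from rig import *
s=observe()
delta(s,474,-98,20,98.6);print(s['ft_torque'])
d=get_image('top');pickle.dump(d,open('top10.pkl','wb'));crop(d,275,125,325,185,10,'pics/t10.png')
d=get_image('wrist');pickle.dump(d,open('w10.pkl','wb'));crop(d,195,165,310,335,4,'pics/w10.png')
d=get_image('side');crop(d,180,180,340,270,5,'pics/s10.png')"
```

```text
shift [ 0.0655  0.0001 -0.0005] twist -0.02 yaw now 98.58 tilt z [-0.0224  0.0011 -0.9997] pos [538.72 -88.3   18.07] F [-18.73  -2.03   9.39] gap 43.3 t 17.2
[-0.49541997  3.76218624  0.1730938 ]
```

View pics/t10.png

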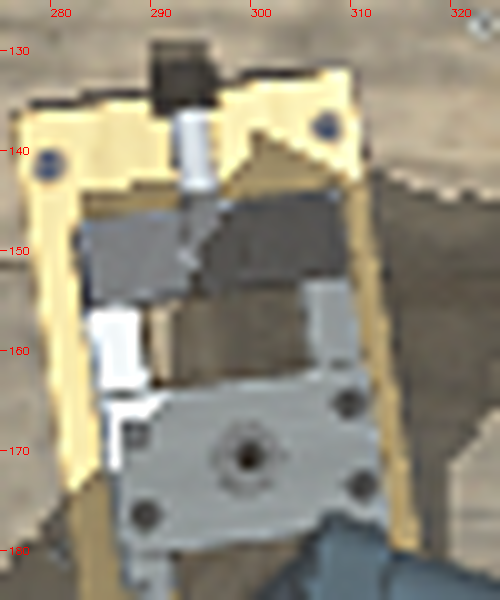

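View pics/w10.png

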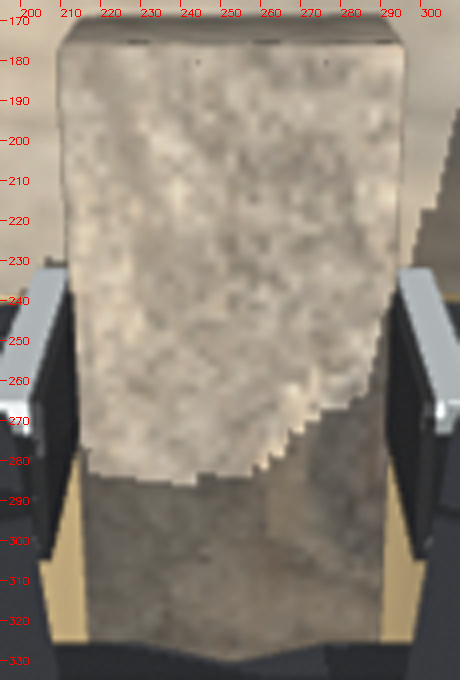

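View pics/s10.png

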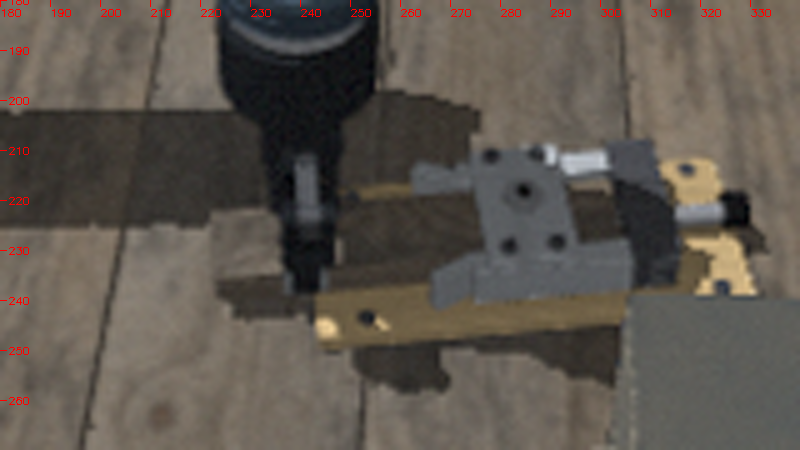

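The strip's end meets the stop squarely (no bed visible between them near row 154) and the knob is out by about 18 mm. TCP at jig x is about -84, against -85 expected. One hold call to confirm it stays steady.

carry_out:
  commands: [1,-0.0003,0,0,0,1,-0.0006,0,0,0,1,-0.001,0,0,0,1,-0.001,0,0,0,1,-0.001,0,0,0,1,-0.001,0,0,0,1,-0.001,0,0,0,1,-0.001,0,0,0]

```text
t: 18.02
tool_pos: [538.7, -88.3, 18.1]
ee_rot: [-0.012, -0.075, 0.997, 0.002]
force: [-21.5, -2.3, 12.6]
finger_gap: 43.3
```

carry_out:
  commands: [1,0,0,0,0,1,0,0,0,0,1,0,0,0,0,1,0,0,0,0,1,0,0,0,0,1,0,0,0,0,1,0,0,0,0,1,0,0,0,0]

```text
t: 18.68
tool_pos: [538.7, -88.3, 18.1]
ee_rot: [-0.012, -0.075, 0.997, 0.002]
force: [-21.6, -1.7, 12.8]
finger_gap: 42.7
```

Steady at 21.6 N with no movement. Handing in.

```bash
python3 -c "
from rig import *
print(job_done()); s=observe(); print(s['t'],s['tool_pos'],s['force'])"
```

```text
the job is handed in; nothing more can be done
None
the job is handed in; nothing more can be done
```

I slid the strip under the bridge and pressed it onto the fixed stop, then handed the job in at about 18.7 s with the gripper still holding it there. `job_done()` gives no verdict, so I don't know the official result.

**Grip and insertion:** I gripped the strip about 60 mm behind its centre and aligned it to the jig at a yaw of 8.6°. It entered the slot with almost no force, and I then pressed the plunger in with small steps.

**Last checks:**
- **Push:** It was steady at 21.6 N along the slot. With the spring taking about 9 N, roughly 12 N should be on the stop, a little less if the slot rubs.
- **Position:** The tool did not move over the last 2 s and stood at jig x of about -84 mm, against the -85 mm expected. The strip had not slipped in the gripper.
- **Seating:** The top view shows the strip's end against the stop face and the plunger knob out by about 18 mm.
- **Bystanders:** My path stayed clear of the offcut, tape measure and tape roll, but I did not measure them again at the end.

**Small disagreements:**
- **Downward force:** The strip was also pressing down on the bed with about 13 N.
- **Tool tilt:** The tool had leaned about 1.4° under the push.
- **Finger gap:** It read 43 mm on a 45 mm strip.

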